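# Index the carving stand and hang the cabinet door

## Robot

A 6-joint arm with a two-finger parallel gripper is mounted at the origin on the work surface. World frame = base frame: x ahead of the robot, y to its left, z up, the work surface at z = 0. Lengths are in m, angles in rad, forces in N, time in s.
With the tool pointing down it reaches from about 0.4 to 0.825 m from the base axis. Payload 7 kg.
Tool frame: the origin (TCP) lies at the very end of the fingers, on their centre line; the grasp point (between the pads) lies 19 mm behind it; z points along the fingers, y is the line along which they close (so a half turn about z gives the same grasp; the last joint's range is limited). The gripper opens to 85 mm and grips with 20 to 120 N. Pads are 22 mm wide; open, the fingers measure 114 mm over their backs; the gripper's body (76 mm by 85 mm) begins 54 mm behind the grasp point. The pads swing forward as they close: fully open they stand 13 mm farther back than shut.
Start: joints at [1.56, 0.359, 0.012, 0, -1.224, -0.288], TCP at [0.199, 0.645, 0.231] pointing down, gripper open.
Joint ranges: [-3.07, 3.07], [-1.43, 2.12], [-1.02, 1.25], [-3.03, 1.67], [-3.05, -0], [-3.03, 3.03]. Speed limits (rad/s): [2.39, 2.39, 3.01, 3.14, 3.14, 3.14].

## Interface

Orientations are given as a 3x3 rotation matrix whose columns are the frame's x, y, z axes.
In Python, from cell import env gives the robot as it stands.
- The arm moves only by the shell command python3 -m inch 'ROWS' [FORCE]. ROWS is text: rows parted by semicolons, each of 5 numbers parted by spaces: the shift along the tool's x, y, z as a fraction of full scale, then the turn about the tool's z as a fraction of full scale, then the opening, from 0 (shut) to 1 (fully open). A call has exactly 8 rows; each row shifts and turns the commanded pose from where the row before left it, along the tool's axes as they then stand; what a row does not reach is not made up. Full scale, the value 1, is 250 mm for a shift and 0.5 rad for a turn. A row lasts 1/8 s, in which the tool goes at most 62.5 mm and 10.7 degrees, less where a joint would pass 70% of its speed; a pose out of reach is approached as far as the arm can. A call with a number of a shift or a turn outside -1 to 1 is refused whole. A call with a gripper value outside its range is refused whole. The fingers move at their own pace and stop on an object; FORCE is the grip in N (left out, the last holds). Time passes only in rows, so rows that do not move let the fingers close, or fill a call up. It gives the time, the measured TCP pose, the force, the opening and the grip force at its end, in the units of the state.
- env.sense(): the state, without advancing time (a new reading comes with each control period).
- env.read_camera(name): name is "scene" or "top" or "wrist"; returns the picture (480x640x3 uint8, red, green, blue); there is no depth.
- env.get_calibration(name): a dict with "fx", "fy", "cx", "cy" (pixels), "D" ([k1, k2, p1, p2, k3] as OpenCV has them; the pictures are not rectified), "eye" and "rotation" of the camera in the world; the wrist camera has in their place "T_tool_cam" (4x4, takes a point from camera to tool coordinates, whose origin is the TCP and whose axes are the flange's). Camera axes: x right, y down, z forward; pixel columns grow to the right and rows downward; lengths in m; the calibration is good to about 2 mm. A picture is of the moment at which its call begins: read the wrist's pose just before it. get_calibration takes no time and is no camera call.
- env.job_done(): hands the job in; it is judged then, once.
Trained networks look in the newest picture that a camera, given by its name, has taken for a name from the list of things; names that differ only in an ending like _2 or _b are one class to them, and where a whole thing is asked for, a point or a joint stands for the part that bears it (a point fixed in the world has none). Each returns a list of dicts, best first, with "score" (0 to 1); they miss things now and then, are a little off and sometimes report something else, mostly with a low value. They report only what shows in the picture. A call takes as long as a camera call. They do not tell look-alikes from the thing itself.
- env.find_in(name, camera): "point" ([x, y, z] in m, in world coordinates, good to about 4 mm: the middle of the surface that is visible of it).
The state is a dict: "clock": time; "qpos": joint angles; "joint_vel": joint speeds; "joint_efforts": joint torques, N m; "ee_pos": TCP position; "tool_rot": TCP orientation; "wrist_force": force on the tool from outside, world axes, zero at the start; "wrist_torque": the same for the moment, N m; "opening": finger opening in m; "gripper_force": force on a finger pad.
Only numpy, scipy, OpenCV 4.12 (cv2) and the standard library are available. Lean on these libraries where they do the work, as an engineer would, in place of code of your own. Each camera call takes 0.05 s, during which the arm holds its last target. There are 200 camera calls.

## Task

Turn the carving stand by its upright peg, anticlockwise seen from above, until the open front of the little cabinet faces the spring-roller housing on the stand's base and the disc has clicked into that stop. Then take the door out of its rack and gently lower it so that both its hinge knuckles drop fully over the two pins of the cabinet, and leave it hanging there (open is fine). Leave the tools and other things on the bench alone.

Things in the scene. Friction and masses are not known exactly. Their poses are not given: they have to be found in the camera images.
- stand: Fixed dark steel base of the carving stand, 230 mm across and 22 mm high. Origin: centre of its underside on the bench, on the turning axis (z, up). Its -x axis points to the 44 mm high detent housing (28 x 44 mm), whose outer face is 187 mm from the axis. The plywood disc on it is 264 mm across, its top 45 mm above the bench.
- turntable (a joint): Disc angle (rad), growing anticlockwise from above; 0 = open front of the cabinet faces the housing. Spring roller stops at -1.571, -0.785, 0, 0.785; each draws the disc in from about 0.07 rad either side and holds it. About 8 N at the peg pushes it into or out of a stop, 1 N between stops, where it stays as left. Hard ends -2.3 and 0.95. Starts between -1.75 and -1.0.
- cabinet_front (a point): Lower middle of the open front of the small wooden cabinet bolted on the disc, at disc-top height; at angle 0 at stand x -60, y 0. Cabinet 60 mm deep, 150 mm wide, 150 mm high (top 195 mm above the bench), its back on the turning axis. Axes turn with the disc; -x points out of the front.
- turn_peg (a point): Top centre of the upright round steel peg on the disc, 120 mm from the axis; at angle 0 at stand x +85, y -85 mm. 16 mm across, 50 mm high, top 95 mm above the bench, lowest 8 mm a 24 mm wide foot. It turns with the disc; grip it from above (80 mm clear of the cabinet) or push it.
- pin_lower (a point): Foot of the lower brass hinge pin, on its bracket, 80 mm above the bench, at the cabinet's front left corner: at angle 0 at stand x -77, y +89 mm. Axes turn with the disc: x from the cabinet's front to its back, z up. Pin 8 mm across, 20 mm tall, top 6 mm tapered; the 20 mm wide, 10 mm thick bracket reaches 10 mm beyond the pin.
- pin_upper (a point): Foot of the upper brass pin, alike, straight above the lower one by 80 mm (160 mm above the bench). Between the lower pin's tip and the upper bracket's underside are 50 mm free: the door comes in sideways with its knuckles above both pins, then goes down.
- door: Wooden door, about 0.24 kg, upright in the rack. Origin: centre of the panel's underside; x = thickness 12 mm (relief 5 mm proud on the -x face, up to 85 mm), y = width 130, z = height 130 mm; two knuckles on its -y edge. Grip its top edge across the thickness. Underside 10 mm above the bench in the rack, 60 mm when hung. Hung with axes parallel to the disc's it is wide open, off the cabinet.
- knuckle_lower (a point): Centre of the underside of the lower knuckle's bore: door x 0, y -78, z 20 mm. The knuckle is a brass block 20 x 20 mm, 18 mm high, with an upright through bore of 12 mm. When hung it rests on the bracket, at pin_lower.
- knuckle_upper (a point): The same for the upper knuckle: door x 0, y -78, z 100 mm. When hung it is at pin_upper.
- rack: Fixed light wooden rack, 70 x 110 mm base and two 110 mm long rails along y, 34 mm high, with a 14 mm wide, 24 mm deep slot between them in which the door stands (door axes parallel to the rack's). Origin: centre of its underside.
- mallet: Bystander: brass-headed carver's mallet lying down, 72 mm across, 230 mm long. Origin under the joint of head and handle, head to +x.
- gouge_wide: Bystander: carving gouge lying down, 260 mm long, handle 28 mm thick. Origin under the ferrule, blade to +x.
- gouge_narrow: Bystander: narrow gouge lying down, 270 mm long. Origin under the ferrule, blade to +x.
- glue_bottle: Bystander: white bottle, 60 mm across, 170 mm high. Origin: centre of its underside.
Mind the look-alikes: they are no part of the job. What is shaped like the door but turquoise or white is not meant.

How it is judged:
On the way, in this order (a step that is already met when the one before it is completed fails the run):
1. the disc stands in the stop at which the cabinet's open front faces the housing (value of joint turntable between -0.04 and 0.04 rad), for 0.3 s.
2. both knuckles are down over their pins (horizontal distance between knuckle_lower and pin_lower below 0.006 m and z of knuckle_lower in the frame of pin_lower between -0.004 and 0.005 m and horizontal distance between knuckle_upper and pin_upper below 0.006 m and z of knuckle_upper in the frame of pin_upper below 0.005 m), for 0.2 s.
At the end, for the whole second after the job is handed in: The disc rests in the stop where the cabinet's open front faces the housing (within 0.04 rad), and the door hangs at rest with both knuckles over their own pins: each bore within 6 mm of its pin's axis and down to within 5 mm of its bracket (all of step 1 and all of step 2 and linear speed of door below 0.05 m/s); the robot touches nothing.
It fails at once if the door is banged or forced against the stand or cabinet (contact force between door and turntable above 40 N).
It fails at once if a loose bystander is moved by more than 40 mm (distance of any of mallet, gouge_wide, gouge_narrow, glue_bottle from where it was at the start of the episode above 0.04 m).
It also fails if it takes over 64 s, if anything falls off the work surface, if the arm or the gripper's body presses on something with over 40 N, if the wrist force passes 120 N, or if a joint passes its speed limit or range.

## Working session

There is one attempt and no reset: what is moved stays moved. The work goes in short steps, Python scripts to look and compute and a shell command to move; the robot and the scene stay as the last step left them, time stands still between calls to the robot, and variables do not carry over. Pictures are saved under pics/ and viewed, at most 10 in all, crops included, and the job is handed in when it is done.

```bash
mkdir -p pics; ls
python3 - <<'E'
from cell import env
import cv2,numpy as np
s=env.sense();print({k:np.round(v,3).tolist() for k,v in s.items()})
ims=[]
for c in("scene","top"):
    im=env.read_camera(c);cv2.imwrite(f"pics/{c}0.png",im[:,:,::-1])
    K=env.get_calibration(c);print(c,{k:np.round(v,3).tolist() for k,v in K.items()})
    for n in("turn_peg","door","rack","cabinet_front","stand","pin_lower","pin_upper","glue_bottle","mallet","knuckle_upper"):
        for d in env.find_in(n,c)[:3]: print(c,n,np.round(d["point"],3),round(d["score"],2))
E
```

```text
pics
{'clock': 0.0, 'qpos': [1.56, 0.359, 0.011, -0.0, -1.224, -0.288], 'joint_vel': [-0.001, -0.001, -0.0, 0.001, 0.001, -0.0], 'joint_efforts': [0.001, -58.331, 29.34, 6.936, -0.006, -0.0], 'ee_pos': [0.199, 0.645, 0.23], 'tool_rot': [[0.956, -0.294, -0.0], [-0.294, -0.956, -0.002], [0.0, 0.002, -1.0]], 'wrist_force': [-0.068, -0.42, 0.021], 'wrist_torque': [-0.008, -0.035, -0.025], 'gripper_force': 0.0, 'opening': 0.085}
scene {'fx': 592.613, 'fy': 592.613, 'cx': 316.644, 'cy': 244.865, 'D': [-0.193, 0.0, 0.0, 0.0, 0.0], 'eye': [1.557, 0.415, 0.869], 'rotation': [[-0.352, 0.535, -0.768], [0.936, 0.202, -0.289], [0.001, -0.821, -0.571]]}
scene turn_peg [ 0.617 -0.096  0.054] 0.84
scene door [0.323 0.396 0.078] 0.97
scene door [0.498 0.314 0.09 ] 0.72
scene door [ 0.619 -0.094  0.053] 0.16
scene rack [0.523 0.313 0.019] 0.79
scene rack [ 0.659 -0.373  0.08 ] 0.36
scene cabinet_front [ 0.617 -0.096  0.054] 0.62
scene stand [ 0.616 -0.093  0.048] 0.77
scene pin_lower [ 0.618 -0.096  0.053] 0.69
scene pin_upper [ 0.617 -0.094  0.056] 0.77
scene pin_upper [ 0.454 -0.412  0.049] 0.4
scen
[... 527 characters left out ...]
 0.575 -0.117  0.048] 0.71
top door [0.731 0.372 0.093] 0.93
top door [0.33  0.376 0.116] 0.92
top door [0.496 0.293 0.142] 0.56
top rack [0.503 0.314 0.034] 0.75
top cabinet_front [ 0.57  -0.117  0.045] 0.77
top stand [ 0.57  -0.118  0.046] 0.56
top pin_lower [ 0.57  -0.117  0.041] 0.89
top pin_lower [0.75  0.21  0.023] 0.46
top pin_upper [ 0.575 -0.12   0.045] 0.84
top pin_upper [0.493 0.297 0.139] 0.34
top glue_bottle [ 0.638 -0.374  0.111] 0.92
top glue_bottle [ 0.569 -0.117  0.045] 0.47
top mallet [ 0.418 -0.42   0.055] 0.58
top mallet [0.495 0.297 0.14 ] 0.18
top knuckle_upper [0.492 0.297 0.14 ] 0.83
top knuckle_upper [0.327 0.375 0.118] 0.76
top knuckle_upper [0.731 0.371 0.09 ] 0.59
```

View pics/scene0.png

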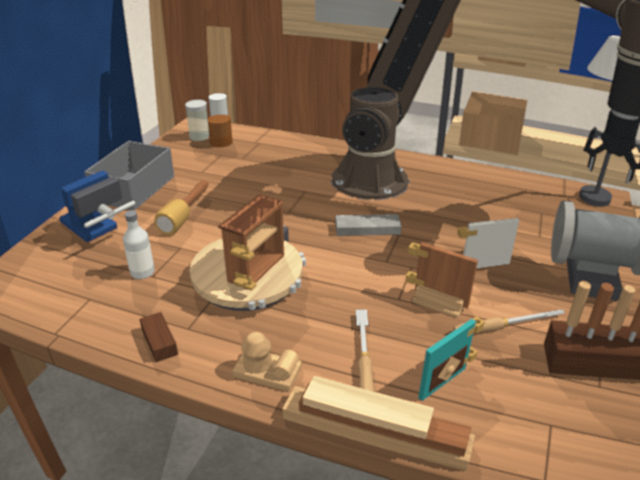

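View pics/top0.png

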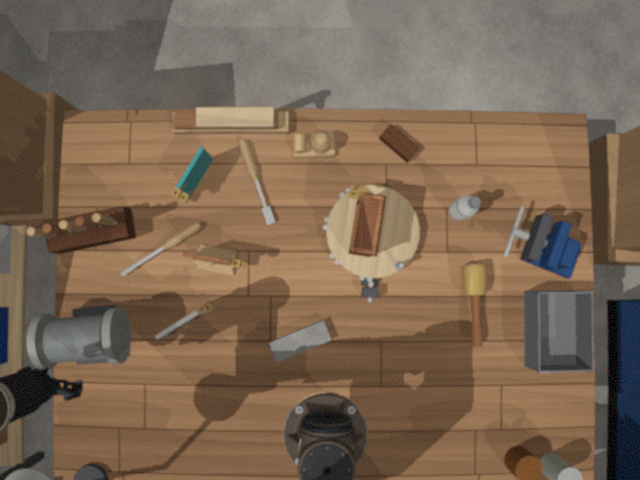

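The brown door stands at scene (445,275) / top (220,258). Its look-alikes are white at scene (490,245) / top (185,322) and turquoise at scene (447,358) / top (192,172). The stand is at top (373,231), with the housing at (370,290) on the robot's side. The cabinet front faces left (+y) and the hinge pins are near (357,190). I choose the brown door in the light rack. Next is one close crop.

Run:
```python
import cv2,numpy as np
a=cv2.imread("pics/top0.png");b=cv2.imread("pics/scene0.png")
f=lambda i,x,y,w,h:cv2.resize(i[y:y+h,x:x+w],(400,300),interpolation=cv2.INTER_CUBIC)
o=np.vstack([np.hstack([f(a,300,175,160,120),f(a,170,215,100,75)]),np.hstack([f(b,180,190,140,105),f(b,390,220,120,90)])])
cv2.imwrite("pics/crop1.png",o)
```

```text
(no output)
```

View pics/crop1.png

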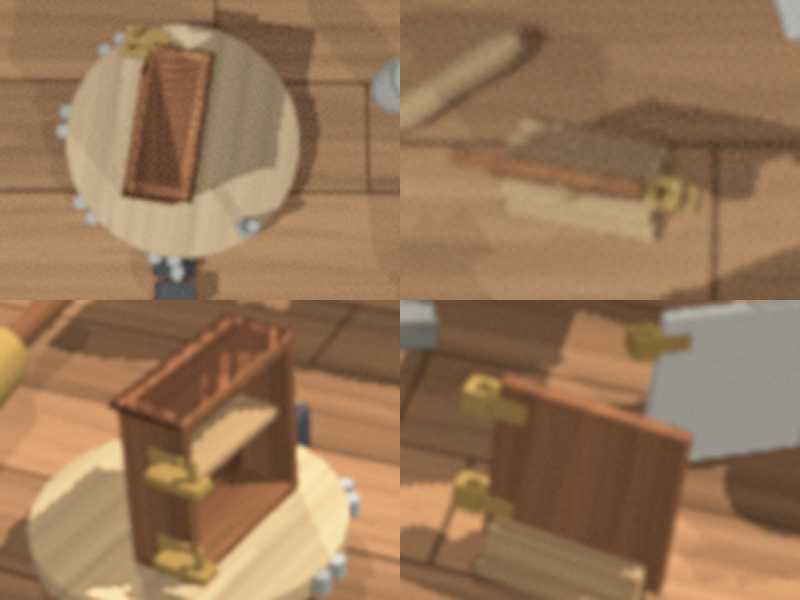

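```bash
cat > h.py <<'E'
from cell import env
import cv2,numpy as np
def ray(c,px,s=None):
    K=env.get_calibration(c);M=np.array([[K["fx"],0,K["cx"]],[0,K["fy"],K["cy"]],[0,0,1.]])
    p=cv2.undistortPoints(np.array([px],float).reshape(1,1,2),M,np.array(K["D"]))[0,0]
    d=np.array([p[0],p[1],1.])
    if c=="wrist":
        R=np.array(s["tool_rot"]);T=np.array(K["T_tool_cam"])
        return R@T[:3,3]+np.array(s["ee_pos"]), R@T[:3,:3]@d
    return np.array(K["eye"]),np.array(K["rotation"])@d
def at_z(c,px,z,s=None):
    e,d=ray(c,px,s);return e+d*(z-e[2])/d[2]
E
python3 - <<'E'
from h import *
t=lambda x,y:(300+x*.4,175+y*.4)
for n,p,z in [("discL",t(66,141),.045),("discR",t(300,141),.045),("discT",t(183,25),.045),("discB",t(183,257),.045),("peg",t(249,225),.095),
 ("cA",t(155,45),.195),("cB",t(214,52),.195),("cC",t(190,203),.195),("cD",t(124,195),.195),("hous",t(175,283),.044),
 ("doorL",(182.5,253.7),.14),("doorR",(232.5,262.5),.14),("knuc",(238,263),.128)]:
    print(n,at_z("top",p,z).round(3))
a=cv2.imread("pics/top0.png");cv2.imwrite("pics/crop2.png",cv2.resize(a[255:305,340:420],(640,400),interpolation=cv2.INTER_CUBIC))
E
```

```text
discL [ 0.576 -0.001  0.045]
discR [ 0.578 -0.265  0.045]
discT [ 0.709 -0.133  0.045]
discB [ 0.447 -0.132  0.045]
peg [ 0.481 -0.198  0.095]
cA [ 0.661 -0.088  0.195]
cB [ 0.654 -0.148  0.195]
cC [ 0.501 -0.123  0.195]
cD [ 0.509 -0.057  0.195]
hous [ 0.418 -0.123  0.044]
doorL [0.507 0.379 0.14 ]
doorR [0.485 0.247 0.14 ]
knuc [0.484 0.234 0.128]
```

View pics/crop2.png

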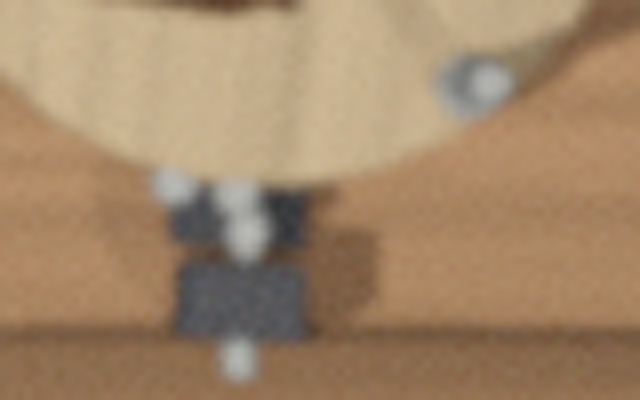

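```bash
cat >> h.py <<'E'
def rows(segs,p=None,phi=None):
    """segs: (xyz or None, phi deg or None, n, opening) -> suggested rows in tool axes (tool pointing down)"""
    s=env.sense();p=np.array(s["ee_pos"] if p is None else p,float);R=np.array(s["tool_rot"])
    phi=np.arctan2(R[1,0],R[0,0]) if phi is None else np.radians(phi);out=[]
    print("pose",p.round(4),np.degrees(phi).round(1))
    for t,f,n,o in segs:
        t=p if t is None else np.array(t,float);f=phi if f is None else np.radians(f)
        d=(t-p)/n;df=(f-phi)/n
        for _ in range(n):
            x=np.array([np.cos(phi),np.sin(phi),0]);y=np.array([np.sin(phi),-np.cos(phi),0])
            out.append("%.3f %.3f %.3f %.3f %g"%(d@x/.25,d@y/.25,-d[2]/.25,-df/.5,o));p=p+d;phi+=df
    for i in range(0,len(out),8):print("; ".join(out[i:i+8]))
E
python3 - <<'E'
from h import *
rows([((.44,.15,.24),-45,9,1),((.481,-.2,.23),-144.6,8,1),((.481,-.202,.13),-144.6,3,1),((.481,-.202,.06),-144.6,4,1)])
E
```

```text
pose [0.1987 0.645  0.2313] -17.1
0.167 0.179 -0.004 0.108 1; 0.177 0.169 -0.004 0.108 1; 0.186 0.160 -0.004 0.108 1; 0.194 0.149 -0.004 0.108 1; 0.202 0.139 -0.004 0.108 1; 0.209 0.128 -0.004 0.108 1; 0.215 0.116 -0.004 0.108 1; 0.221 0.104 -0.004 0.108 1
0.227 0.092 -0.004 0.108 1; 0.138 0.109 0.005 0.435 1; 0.159 0.077 0.005 0.435 1; 0.171 0.041 0.005 0.435 1; 0.176 0.003 0.005 0.435 1; 0.173 -0.035 0.005 0.435 1; 0.161 -0.071 0.005 0.435 1; 0.142 -0.105 0.005 0.435 1
0.116 -0.133 0.005 0.435 1; 0.002 -0.002 0.133 0.000 1; 0.002 -0.002 0.133 0.000 1; 0.002 -0.002 0.133 0.000 1; 0.000 0.000 0.070 0.000 1; 0.000 0.000 0.070 0.000 1; 0.000 0.000 0.070 0.000 1; 0.000 0.000 0.070 0.000 1
```

```bash
python3 -m inch '0.17 0.18 0 0.1 1; 0.18 0.17 0 0.1 1; 0.19 0.16 0 0.1 1; 0.19 0.15 0 0.1 1; 0.2 0.14 0 0.1 1; 0.21 0.13 0 0.1 1; 0.21 0.12 0 0.1 1; 0.22 0.1 0 0.1 1'
python3 - <<'E'
from h import *
rows([((.44,.1,.235),-75,2,1),((.481,-.19,.235),-144.6,7,1),((.481,-.202,.13),-144.6,3,1),((.481,-.202,.06),-144.6,4,1)])
E
```

```text
clock: 2.1
ee_pos: [0.4193, 0.2055, 0.2319]
tool_rot: [[0.765, -0.644, 0.001], [-0.644, -0.765, 0.001], [0.0, -0.001, -1.0]]
wrist_force: [0.6, 0.3, 0.2]
opening: 0.0857
gripper_force: 0.0
pose [0.4193 0.2055 0.2319] -40.1
0.168 0.135 -0.006 0.609 1; 0.200 0.078 -0.006 0.609 1; 0.166 0.020 -0.000 0.347 1; 0.167 -0.009 -0.000 0.347 1; 0.163 -0.037 -0.000 0.347 1; 0.154 -0.065 -0.000 0.347 1; 0.141 -0.091 -0.000 0.347 1; 0.123 -0.114 -0.000 0.347 1
0.101 -0.133 -0.000 0.347 1; 0.009 -0.013 0.140 -0.000 1; 0.009 -0.013 0.140 -0.000 1; 0.009 -0.013 0.140 -0.000 1; 0.000 0.000 0.070 -0.000 1; 0.000 0.000 0.070 -0.000 1; 0.000 0.000 0.070 -0.000 1; 0.000 0.000 0.070 -0.000 1
```

Run:
```python
from h import *
rows([((.481,-.195,.22),-122,8,1)])
```

```text
pose [0.4193 0.2055 0.2319] -40.1
0.153 0.133 0.006 0.357 1; 0.174 0.104 0.006 0.357 1; 0.190 0.072 0.006 0.357 1; 0.199 0.037 0.006 0.357 1; 0.203 0.001 0.006 0.357 1; 0.200 -0.035 0.006 0.357 1; 0.190 -0.070 0.006 0.357 1; 0.175 -0.103 0.006 0.357 1
```

```bash
python3 -m inch '0.15 0.13 0.01 0.36 1; 0.17 0.1 0.01 0.36 1; 0.19 0.07 0.01 0.36 1; 0.2 0.04 0.01 0.36 1; 0.2 0 0.01 0.36 1; 0.2 -0.04 0.01 0.36 1; 0.19 -0.07 0.01 0.36 1; 0.18 -0.1 0.01 0.36 1'
python3 - <<'E'
from h import *
s=env.sense();im=env.read_camera("wrist");cv2.imwrite("pics/w1.png",im[:,:,::-1])
for d in env.find_in("turn_peg","wrist"):print(d)
K=env.get_calibration("wrist");print(K)
rows([((.481,-.202,.15),-144.6,3,1),((.481,-.202,.06),-144.6,4,1)])
E
```

```text
clock: 3.1
ee_pos: [0.4792, -0.1936, 0.2116]
tool_rot: [[-0.543, -0.84, 0.001], [-0.84, 0.543, -0.0], [-0.0, -0.001, -1.0]]
wrist_force: [1.3, 0.5, 0.1]
opening: 0.0855
gripper_force: 0.0
{'point': [0.5382, -0.1448, 0.044], 'score': 0.76}
{'fx': 397.88515015635477, 'fy': 397.88515015635477, 'cx': 320.7735107424796, 'cy': 238.09630774473112, 'D': array([-0.03822304,  0.        ,  0.        ,  0.        ,  0.        ]), 'T_tool_cam': array([[-1.53196798e-04, -9.63759979e-01, -2.66770838e-01,
         6.78637022e-02],
       [ 9.99999943e-01, -2.27804680e-04,  2.48723752e-04,
         9.23580795e-04],
       [-3.00481644e-04, -2.66770785e-01,  9.63759959e-01,
        -1.43142900e-01],
       [ 0.00000000e+00,  0.00000000e+00,  0.00000000e+00,
         1.00000000e+00]])}
pose [ 0.4787 -0.1956  0.2107] -123.1
0.006 -0.007 0.081 0.251 1; 0.005 -0.008 0.081 0.251 1; 0.004 -0.008 0.081 0.251 1; 0.000 0.000 0.090 -0.000 1; 0.000 0.000 0.090 -0.000 1; 0.000 0.000 0.090 -0.000 1; 0.000 0.000 0.090 -0.000 1
```

View pics/w1.png

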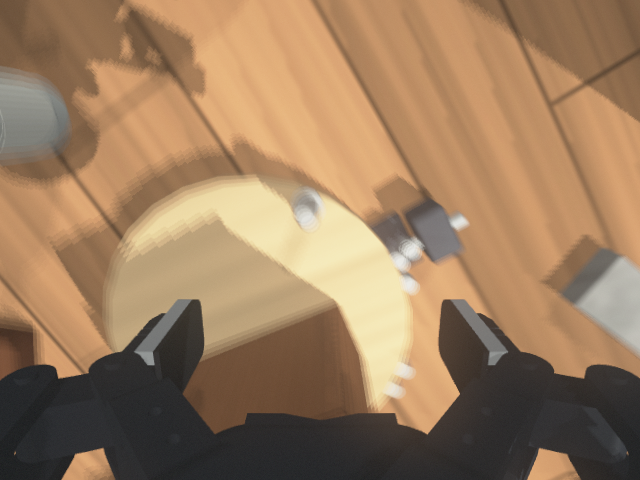

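The peg top shows near (305,213), the housing centre at (434,228), and the disc is as expected.

Run:
```python
from h import *
s=env.sense()
print(at_z("wrist",(304,213),.095,s),at_z("wrist",(434,228),.044,s), at_z("wrist",(414,246),.044,s))
rows([((.481,-.202,.15),-144.6,3,1),((.481,-.202,.06),-144.6,4,1)])
```

```text
[ 0.47976295 -0.21246413  0.095     ] [ 0.40650348 -0.13741996  0.044     ] [ 0.42751543 -0.13307429  0.044     ]
pose [ 0.4787 -0.1956  0.2107] -123.1
0.006 -0.007 0.081 0.251 1; 0.005 -0.008 0.081 0.251 1; 0.004 -0.008 0.081 0.251 1; 0.000 0.000 0.090 -0.000 1; 0.000 0.000 0.090 -0.000 1; 0.000 0.000 0.090 -0.000 1; 0.000 0.000 0.090 -0.000 1
```

```bash
python3 -m inch '0.01 -0.01 0.06 0.25 1; 0.01 -0.01 0.06 0.25 1; 0 -0.01 0.06 0.25 1; 0 0 0.1 0 1; 0 0 0.1 0 1; 0 0 0.1 0 1; 0 0 0.1 0 1; 0 0 0.04 0 1'
python3 - <<'E'
from h import *
rows([((.481,-.202,.06),-144.6,1,1)])
E
```

```text
clock: 4.2
ee_pos: [0.4811, -0.2002, 0.0553]
tool_rot: [[-0.809, -0.588, -0.002], [-0.588, 0.809, 0.0], [0.001, 0.001, -1.0]]
wrist_force: [0.8, -0.1, -0.1]
opening: 0.0854
gripper_force: 0.0
pose [ 0.4811 -0.2002  0.0553] -144.0
0.004 -0.006 -0.019 0.022 1
```

```bash
python3 -m inch '0.005 0 -0.02 0 0.25; 0 0 0 0 0; 0 0 0 0 0; 0 0 0 0 0; 0 0 0 0 0; 0 0 0 0 0; 0 0 0 0 0; 0 0 0 0 0' 30
python3 - <<'E'
from h import *
s=env.sense();p=np.array(s["ee_pos"])-[.578,-.133,0];print(np.hypot(*p[:2]),np.degrees(np.arctan2(p[1],p[0])),s["wrist_force"])
E
```

```text
clock: 5.2
ee_pos: [0.4813, -0.2015, 0.0622]
tool_rot: [[-0.809, -0.588, 0.001], [-0.588, 0.809, -0.0], [-0.001, -0.001, -1.0]]
wrist_force: [-0.2, 1.0, 5.5]
opening: 0.0152
gripper_force: 29.4
0.11851179693274005 -144.7160927538219 [-0.2263104   1.03909786  5.52744679]
```

```bash
python3 -m inch '-0.0027 -0.0505 0 -0.211 0; -0.0027 -0.0505 0 -0.211 0; -0.0027 -0.0505 0 -0.211 0; -0.0027 -0.0505 0 -0.211 0; -0.0027 -0.0505 0 -0.211 0; -0.0027 -0.0505 0 -0.211 0; -0.0027 -0.0505 0 -0.211 0; -0.0027 -0.0505 0 -0.211 0'
python3 - <<'E'
from h import *
s=env.sense();p=np.array(s["ee_pos"])-[.578,-.133,0];print(np.hypot(*p[:2]),np.degrees(np.arctan2(p[1],p[0])),s["wrist_force"],s["opening"])
E
```

```text
clock: 6.2
ee_pos: [0.564, -0.2515, 0.0622]
tool_rot: [[-0.096, -0.995, -0.004], [-0.995, 0.096, -0.001], [0.001, 0.004, -1.0]]
wrist_force: [-5.4, -4.5, 7.4]
opening: 0.0152
gripper_force: 30.4
0.1193560575155029 -96.75902289522092 [-5.44799913 -4.54431558  7.44670386] 0.015240291083748192
```

```bash
python3 -m inch '-0.0027 -0.0505 0 -0.211 0; -0.0027 -0.0505 0 -0.211 0; -0.0027 -0.0505 0 -0.211 0; -0.0027 -0.0505 0 -0.211 0; -0.0027 -0.0505 0 -0.211 0; -0.0027 -0.0505 0 -0.211 0; -0.0027 -0.0505 0 -0.211 0; -0.0027 -0.0505 0 -0.211 0'
python3 - <<'E'
from h import *
im=env.read_camera("top");cv2.imwrite("pics/top2.png",cv2.resize(im[160:320,280:460,::-1],(720,640))[:600])
s=env.sense();p=np.array(s["ee_pos"])-[.578,-.133,0];print(np.hypot(*p[:2]),np.degrees(np.arctan2(p[1],p[0])),s["wrist_force"],s["opening"])
E
```

```text
clock: 7.2
ee_pos: [0.6605, -0.2215, 0.0623]
tool_rot: [[0.68, -0.733, 0.003], [-0.733, -0.68, -0.003], [0.004, -0.0, -1.0]]
wrist_force: [4.4, -6.9, -0.4]
opening: 0.0151
gripper_force: 30.1
0.12100379239573682 -46.28354830435804 [ 6.69602498 -8.41286804  0.13766109] 0.014789045558386844
```

View pics/top2.png

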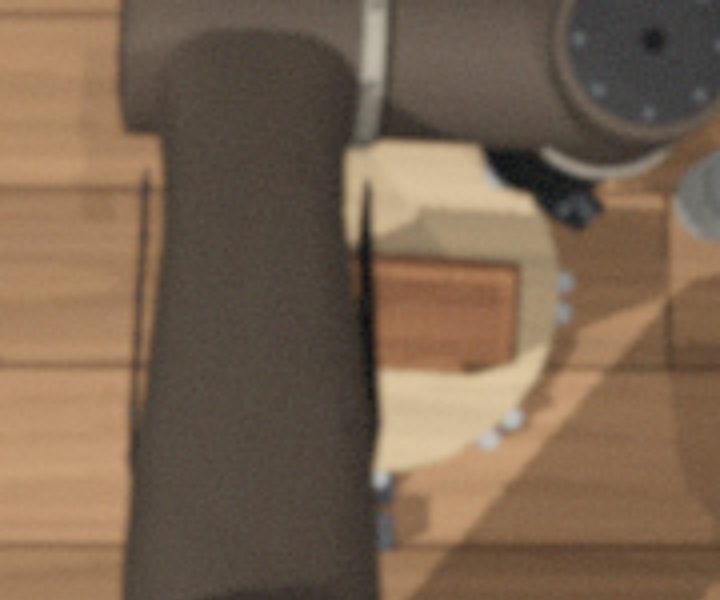

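The cabinet's back edge is nearly level at (380..517, 260), about 2° off, which matches the stand yaw at angle 0. I release the peg and move to the door.

```bash
python3 -m inch '0 0 0 0 1; 0 0 0 0 1; 0 0 0 0 1; 0 0 -0.2 0 1; 0 0 -0.2 0 1; 0 0 -0.2 0 1; 0 0 -0.2 0 1; 0 0 0 0 1'
python3 - <<'E'
from h import *
rows([((.496,.312,.262),-99.5,11,1)])
E
```

```text
clock: 8.25
ee_pos: [0.6609, -0.2194, 0.2671]
tool_rot: [[0.678, -0.735, 0.009], [-0.735, -0.678, -0.002], [0.007, -0.005, -1.0]]
wrist_force: [-0.2, 0.2, -0.9]
opening: 0.0855
gripper_force: 0.0
pose [ 0.6609 -0.2194  0.2671] -47.3
-0.183 -0.087 0.002 0.166 1; -0.189 -0.072 0.002 0.166 1; -0.195 -0.056 0.002 0.166 1; -0.198 -0.039 0.002 0.166 1; -0.201 -0.023 0.002 0.166 1; -0.202 -0.006 0.002 0.166 1; -0.202 0.011 0.002 0.166 1; -0.200 0.027 0.002 0.166 1
-0.198 0.044 0.002 0.166 1; -0.193 0.060 0.002 0.166 1; -0.188 0.076 0.002 0.166 1
```

```bash
python3 -m inch '-0.18 -0.09 0 0.166 1; -0.19 -0.07 0 0.166 1; -0.195 -0.056 0 0.166 1; -0.2 -0.04 0 0.166 1; -0.2 -0.02 0 0.166 1; -0.2 0 0 0.166 1; -0.2 0.01 0 0.166 1; -0.2 0.03 0 0.166 1'
python3 -m inch '-0.2 0.04 0 0.166 1; -0.19 0.06 0 0.166 1; -0.19 0.08 0 0.166 1; 0 0 0 0 1; 0 0 0 0 1; 0 0 0 0 1; 0 0 0 0 1; 0 0 0 0 1'
python3 - <<'E'
from h import *
s=env.sense();im=env.read_camera("wrist");cv2.imwrite("pics/w2.png",im[:,:,::-1])
np.save("w2.npy",np.array([s["ee_pos"]]+list(s["tool_rot"])))
for n in("door","knuckle_upper","rack"):print(n,env.find_in(n,"wrist"))
im=env.read_camera("top");cv2.imwrite("pics/top3.png",cv2.resize(im[170:305,300:480,::-1],(800,600),interpolation=cv2.INTER_CUBIC))
E
```

```text
clock: 9.25
ee_pos: [0.5367, 0.1672, 0.2608]
tool_rot: [[0.078, -0.997, -0.001], [-0.997, -0.078, -0.0], [0.0, 0.001, -1.0]]
wrist_force: [0.9, -0.0, -0.5]
opening: 0.0854
gripper_force: 0.0
clock: 10.25
ee_pos: [0.4933, 0.3109, 0.2614]
tool_rot: [[-0.168, -0.986, 0.0], [-0.986, 0.168, 0.0], [-0.0, -0.0, -1.0]]
wrist_force: [-0.2, -0.6, 0.8]
opening: 0.0852
gripper_force: 0.0
door [{'point': [0.4911, 0.2959, 0.1413], 'score': 0.73}, {'point': [0.3413, 0.3757, 0.1139], 'score': 0.71}, {'point': [0.7295, 0.3676, 0.0804], 'score': 0.69}]
knuckle_upper [{'point': [0.4963, 0.2994, 0.1435], 'score': 0.81}, {'point': [0.3363, 0.3722, 0.1165], 'score': 0.79}, {'point': [0.7288, 0.3717, 0.0766], 'score': 0.75}]
rack [{'point': [0.5019, 0.3096, 0.0332], 'score': 0.76}]
```

View pics/w2.png

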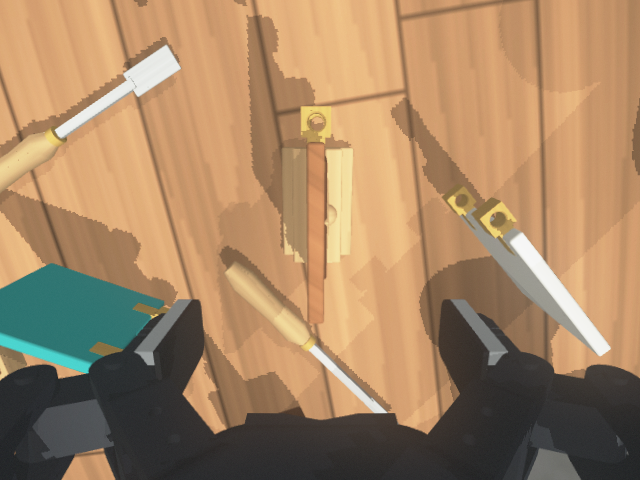

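View pics/top3.png

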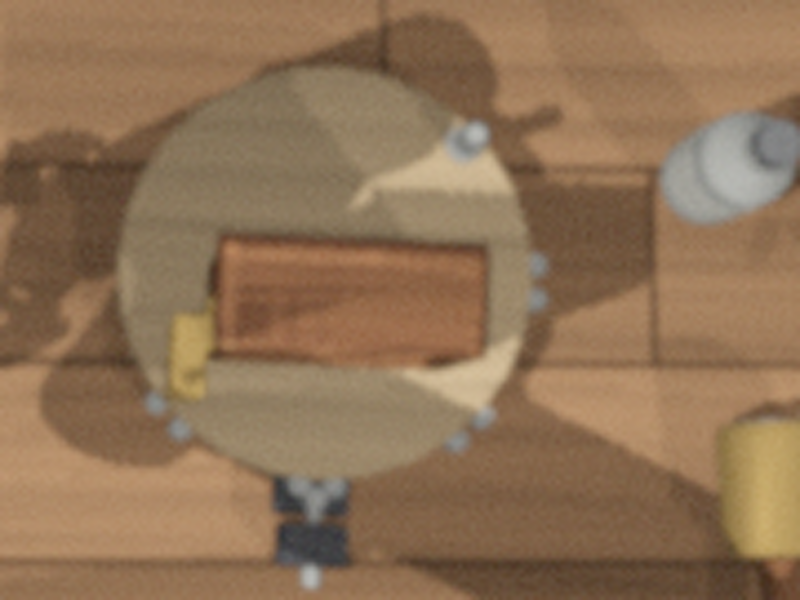

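The door's top edge runs from (316,143) to (316,323) with its bore at (317,121), so the tool is aligned with it. In the top crop the disc is in the stop, with the pin and bracket near (188,372).

Run:
```python
from h import *
a=np.load("w2.npy");s=dict(ee_pos=a[0],tool_rot=a[1:])
for p,z in [((316,143),.14),((316,323),.14),((317,121),.128)]:print(at_z("wrist",p,z,s).round(4))
t=lambda x,y:(300+x/4.444,170+y/4.444)
for p,z in [((218,237),.195),((487,245),.195),((487,357),.195),((213,355),.195),((188,372),.18),((470,135),.095),((119,272),.045),((530,272),.045),((320,65),.045),((320,478),.045),((313,565),.044)]:print(p,at_z("top",t(*p),z).round(4))
rows([((.4963,.312,.16),None,3,1)])
```

```text
[0.4855 0.2532 0.14  ]
[0.5076 0.38   0.14  ]
[0.4826 0.2395 0.128 ]
(218, 237) [ 0.5835 -0.0552  0.195 ]
(487, 245) [ 0.5798 -0.2084  0.195 ]
(487, 357) [ 0.516  -0.2079  0.195 ]
(213, 355) [ 0.5165 -0.0524  0.195 ]
(188, 372) [ 0.5075 -0.039   0.18  ]
(470, 135) [ 0.6581 -0.2166  0.095 ]
(119, 272) [ 0.5768 -0.0017  0.045 ]
(530, 272) [ 0.5782 -0.2629  0.045 ]
(320, 65) [ 0.7101 -0.1295  0.045 ]
(320, 478) [ 0.4473 -0.1287  0.045 ]
(313, 565) [ 0.3927 -0.1244  0.044 ]
pose [0.4931 0.3114 0.2614] -99.6
-0.002 -0.004 0.135 -0.000 1; -0.002 -0.004 0.135 -0.000 1; -0.002 -0.004 0.135 -0.000 1
```

```bash
python3 -m inch '-0.01 -0.004 0.16 0 1; -0.01 -0.004 0.16 0 1; -0.005 -0.002 0.16 0 1; 0 0 0.16 0 1; 0 0 0 0 1; 0 0 0 0 0; 0 0 0 0 0; 0 0 0 0 0' 60
python3 -m inch '0 0 0 0 0; 0 0 0 0 0; 0 0 0 0 0; 0 0 0 0 0; 0 0 0 0 0; 0 0 -0.04 0 0; 0 0 -0.06 0 0; 0 0 -0.1 0 0' 60
```

```text
clock: 11.5
ee_pos: [0.497, 0.3177, 0.1028]
tool_rot: [[-0.167, -0.986, 0.002], [-0.986, 0.167, 0.002], [-0.002, -0.001, -1.0]]
wrist_force: [-0.3, 0.6, -0.6]
opening: 0.0321
gripper_force: 0.0
clock: 12.5
ee_pos: [0.4955, 0.3165, 0.1514]
tool_rot: [[-0.168, -0.986, -0.002], [-0.986, 0.168, -0.002], [0.002, 0.002, -1.0]]
wrist_force: [0.9, -0.1, -2.3]
opening: 0.0112
gripper_force: 58.9
```

Run:
```python
from h import *
rows([((.497,.3165,.19),None,1,0),((.507,.094,.19),-91.5,6,0)])
```

```text
pose [0.4955 0.3165 0.1514] -99.6
-0.001 -0.006 -0.154 -0.000 0; 0.145 -0.031 -0.000 -0.047 0; 0.146 -0.028 -0.000 -0.047 0; 0.146 -0.025 -0.000 -0.047 0; 0.147 -0.021 -0.000 -0.047 0; 0.147 -0.018 -0.000 -0.047 0; 0.148 -0.014 -0.000 -0.047 0
```

```bash
python3 -m inch '0 0 -0.12 0 0; 0.1 -0.02 0 -0.047 0; 0.15 -0.03 0 -0.047 0; 0.15 -0.025 0 -0.047 0; 0.15 -0.02 0 -0.047 0; 0.15 -0.02 0 -0.047 0; 0.12 -0.015 0 -0.047 0; 0.06 0 0 0 0'
python3 -m inch '0 0 0 0 0; 0 0 0 0 0; 0 0 0 0 0; 0 0 0 0 0; 0 0 0 0 0; 0 0 0 0 0; 0 0 0 0 0; 0 0 0 0 0'
python3 - <<'E'
from h import *
s=env.sense();im=env.read_camera("wrist");cv2.imwrite("pics/w3.png",im[:,:,::-1])
np.save("w3.npy",np.array([s["ee_pos"]]+list(s["tool_rot"])))
E
```

```text
clock: 13.5
ee_pos: [0.5057, 0.0935, 0.1819]
tool_rot: [[-0.028, -1.0, -0.001], [-1.0, 0.028, 0.0], [-0.0, 0.001, -1.0]]
wrist_force: [0.3, 1.1, -3.0]
opening: 0.0114
gripper_force: 58.9
clock: 14.5
ee_pos: [0.5063, 0.0948, 0.1813]
tool_rot: [[-0.027, -1.0, -0.0], [-1.0, 0.027, -0.0], [0.0, 0.0, -1.0]]
wrist_force: [0.0, 0.2, -1.0]
opening: 0.0115
gripper_force: 58.9
```

View pics/w3.png

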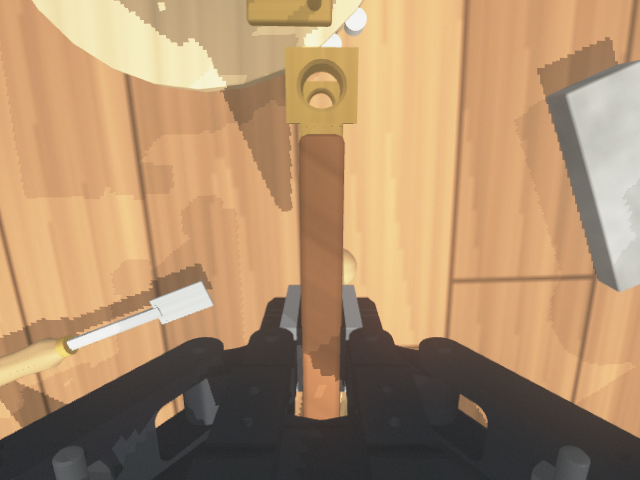

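```bash
python3 - <<'E'
from h import *
a=np.load("w3.npy");s=dict(ee_pos=a[0],tool_rot=a[1:])
for p,z in [((321,82),.2065),((321,98),.1085),((332,24),.08),((332,1),.08),((248,24),.08),((313,3),.1)]:print(p,at_z("wrist",p,z,s).round(4))
E
python3 -m inch '0.04 0 0 0 0; 0.04 0 0 0 0; 0.04 0 0 0 0; 0.02 0 0 0 0; 0 0 0 0 0; 0 0 0 0 0; 0 0 0 0 0; 0 0 0 0 0'
python3 - <<'E'
from h import *
s=env.sense();im=env.read_camera("wrist")[:,:,::-1]
np.save("w4.npy",np.array([s["ee_pos"]]+list(s["tool_rot"])))
sc=env.read_camera("scene")[:,:,::-1]
cv2.imwrite("pics/w4full.png",im)
o=np.vstack([cv2.resize(im[0:130,200:440],(720,390),interpolation=cv2.INTER_CUBIC),cv2.resize(sc[190:295,190:550],(720,210),interpolation=cv2.INTER_CUBIC)])
cv2.imwrite("pics/w4.png",o)
E
```

```text
(321, 82) [0.503  0.015  0.2065]
(321, 98) [0.5029 0.0124 0.1085]
(332, 24) [ 0.4956 -0.0291  0.08  ]
(332, 1) [ 0.4954 -0.0409  0.08  ]
(248, 24) [ 0.5427 -0.0305  0.08  ]
(313, 3) [ 0.5057 -0.0346  0.1   ]
clock: 15.55
ee_pos: [0.5054, 0.06, 0.1813]
tool_rot: [[-0.027, -1.0, -0.0], [-1.0, 0.027, -0.0], [0.0, 0.0, -1.0]]
wrist_force: [-0.2, 1.3, -2.8]
opening: 0.0108
gripper_force: 58.9
```

View pics/w4.png

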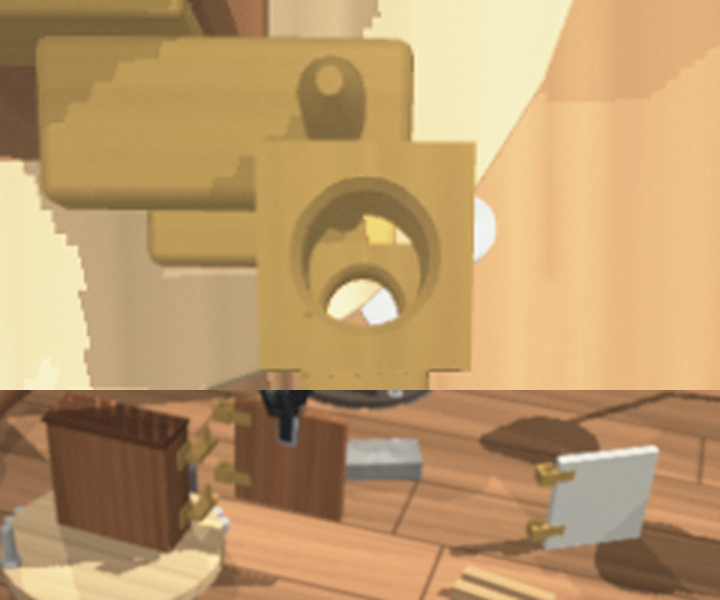

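The upper pin tip shows at crop (329,79), which is wrist pixel (309.7,26.3). The upper bore centre is at crop (366,252), pixel (322,84), with the lower bore visible through it. The door hangs level and aligned in the scene view.

Run:
```python
from h import *
a=np.load("w4.npy");s=dict(ee_pos=a[0],tool_rot=a[1:])
R=np.array(s["tool_rot"])
b=at_z("wrist",(322,84),.2065,s);p=at_z("wrist",(309.7,26.3),.18,s);e=at_z("wrist",(337.3,30),.16,s);e2=at_z("wrist",(320,12.7),.16,s);e3=at_z("wrist",(290,69),.16,s)
print(b,p,e,e2,e3);print("bore->pin tool axes",(R.T@(p-b)),"bore rel tcp",R.T@(b-s["ee_pos"]))
```

```text
[ 0.50183347 -0.01919873  0.2065    ] [ 0.50529118 -0.04016653  0.18      ] [ 0.49529196 -0.04316264  0.16      ] [ 0.50166754 -0.04933466  0.16      ] [ 0.5137899  -0.02976415  0.16      ]
bore->pin tool axes [ 0.0208665  -0.00401731  0.02650103] bore rel tcp [ 0.07928935  0.00142317 -0.02522073]
```

```bash
python3 -m inch '0.02 -0.005 0 0 0; 0.03 -0.005 0 0 0; 0.023 -0.004 0 0 0; 0.01 -0.002 0 0 0; 0 0 0 0 0; 0 0 0 0 0; 0 0 0 0 0; 0 0 0 0 0'
python3 - <<'E'
from h import *
rows([((.5048,.0392,.1813),None,1,0)])
E
```

```text
clock: 16.65
ee_pos: [0.5088, 0.0391, 0.1813]
tool_rot: [[-0.027, -1.0, 0.0], [-1.0, 0.027, 0.0], [-0.0, -0.0, -1.0]]
wrist_force: [-0.4, 0.5, -1.9]
opening: 0.0112
gripper_force: 58.9
pose [0.5088 0.0391 0.1813] -91.5
0.000 0.016 0.000 -0.000 0
```

```bash
python3 -m inch '0 0 0.01 0 0; 0 0 0.01 0 0; 0 0 0.01 0 0; 0 0 0.008 0 0; 0 0 0.008 0 0; 0 0 0.008 0 0; 0 0 0 0 0; 0 0 0 0 0'
```

```text
clock: 17.65
ee_pos: [0.5089, 0.039, 0.1679]
tool_rot: [[-0.027, -1.0, 0.0], [-1.0, 0.027, 0.0], [-0.0, -0.0, -1.0]]
wrist_force: [-0.6, 0.2, -2.1]
opening: 0.011
gripper_force: 58.9
```

```bash
python3 -m inch '0 0 0.008 0 0; 0 0 0.008 0 0; 0 0 0.008 0 0; 0 0 0.008 0 0; 0 0 0.006 0 0; 0 0 0.006 0 0; 0 0 0 0 0; 0 0 0 0 0'
```

```text
clock: 18.65
ee_pos: [0.5088, 0.039, 0.1568]
tool_rot: [[-0.027, -1.0, 0.0], [-1.0, 0.027, 0.0], [-0.0, -0.0, -1.0]]
wrist_force: [0.3, -0.1, -1.5]
opening: 0.0116
gripper_force: 58.9
```

```bash
python3 -m inch '0 0 0.003 0 0; 0 0 0.003 0 0; 0 0 0.003 0 0; 0 0 0.002 0 0; 0 0 0 0 0; 0 0 0 0 0; 0 0 0 0 0; 0 0 0 0 0'
```

```text
clock: 19.65
ee_pos: [0.5088, 0.039, 0.1541]
tool_rot: [[-0.027, -1.0, 0.0], [-1.0, 0.027, 0.0], [-0.0, -0.0, -1.0]]
wrist_force: [0.7, -0.5, -1.1]
opening: 0.0115
gripper_force: 58.9
```

```bash
python3 -m inch '0 0 0.002 0 0; 0 0 0 0 0; 0 0 0.002 0 0; 0 0 0 0 0; 0 0 0.002 0 0; 0 0 0 0 0; 0 0 0 0 0; 0 0 0 0 0'
```

```text
clock: 20.65
ee_pos: [0.5088, 0.039, 0.1525]
tool_rot: [[-0.027, -1.0, -0.0], [-1.0, 0.027, 0.0], [-0.0, 0.0, -1.0]]
wrist_force: [-0.5, -0.0, -2.0]
opening: 0.0113
gripper_force: 58.9
```

```bash
python3 -m inch '0 0 0.002 0 0; 0 0 0 0 0; 0 0 0.002 0 0; 0 0 0 0 0; 0 0 0 0 0; 0 0 0 0 0; 0 0 0 0 0; 0 0 0 0 0'
```

```text
clock: 21.65
ee_pos: [0.509, 0.0391, 0.1518]
tool_rot: [[-0.027, -1.0, 0.001], [-1.0, 0.027, 0.0], [-0.0, -0.001, -1.0]]
wrist_force: [-1.8, 2.2, 6.4]
opening: 0.0115
gripper_force: 60.0
```

Contact at the expected height, so the door is seated. I release it and retreat.

```bash
python3 -m inch '0 0 0 0 0.3; 0 0 0 0 0.6; 0 0 0 0 0.6; 0 0 0 0 0.6; 0 0 -0.08 0 0.6; 0 0 -0.16 0 0.6; 0 0 -0.2 0 0.6; 0 0 -0.1 0 0.6'
python3 - <<'E'
from h import *
s=env.sense();im=env.read_camera("wrist")[:,:,::-1];cv2.imwrite("pics/w5.png",im)
for n in("door","knuckle_upper","pin_upper"):
    for c in("top","wrist"):
        if n=="door": env.read_camera(c)
        print(n,c,[(np.round(d["point"],3),round(d["score"],2)) for d in env.find_in(n,c)[:3]])
sc=env.read_camera("scene")[:,:,::-1];cv2.imwrite("pics/s5.png",sc[150:300,180:400])
cv2.imwrite("pics/fin.png",np.vstack([cv2.resize(im[:,120:520],(360,432))[:,:],])) if 0 else None
a=cv2.resize(sc[180:300,190:350],(400,300),interpolation=cv2.INTER_CUBIC);b=cv2.resize(im,(400,300))
cv2.imwrite("pics/fin.png",np.hstack([a,b]))
E
```

```text
clock: 22.65
ee_pos: [0.5096, 0.0391, 0.2895]
tool_rot: [[-0.027, -1.0, 0.003], [-1.0, 0.027, 0.001], [-0.001, -0.003, -1.0]]
wrist_force: [-0.0, -0.2, -0.1]
opening: 0.0514
gripper_force: 0.0
door top [(array([0.732, 0.372, 0.093]), 0.76), (array([ 0.506, -0.033,  0.178]), 0.45), (array([0.293, 0.435, 0.126]), 0.43)]
door wrist [(array([0.329, 0.368, 0.044]), 0.82), (array([0.736, 0.363, 0.035]), 0.8), (array([0.506, 0.021, 0.182]), 0.6)]
knuckle_upper top [(array([0.728, 0.366, 0.09 ]), 0.58), (array([ 0.504, -0.034,  0.18 ]), 0.52), (array([ 0.416, -0.419,  0.055]), 0.23)]
knuckle_upper wrist [(array([0.732, 0.368, 0.033]), 0.89), (array([0.508, 0.022, 0.189]), 0.63), (array([0.32 , 0.368, 0.048]), 0.51)]
pin_upper top [(array([ 0.567, -0.137,  0.046]), 0.83), (array([ 0.504, -0.033,  0.18 ]), 0.61)]
pin_upper wrist [(array([ 0.56 , -0.076,  0.038]), 0.81)]
```

```bash
python3 -m inch '0 0 0 0 0.6; 0 0 0 0 0.6; 0 0 0 0 0.6; 0 0 0 0 0.6; 0 0 0 0 0.6; 0 0 0 0 0.6; 0 0 0 0 0.6; 0 0 0 0 0.6'
python3 - <<'E'
from cell import env
import numpy as np
a=env.read_camera("wrist").astype(int);import cv2
b=cv2.imread("pics/w5.png")[:,:,::-1].astype(int);print(np.abs(a-b).mean())
print([(np.round(d["point"],3),round(d["score"],2)) for d in env.find_in("door","wrist")[:3]])
print(env.job_done())
E
```

```text
clock: 24.15
ee_pos: [0.5088, 0.039, 0.2866]
tool_rot: [[-0.027, -1.0, 0.0], [-1.0, 0.027, -0.0], [0.0, -0.0, -1.0]]
wrist_force: [0.1, -0.5, -1.2]
opening: 0.0513
gripper_force: 0.0
4.739133029513889
[(array([0.506, 0.022, 0.184]), 0.72), (array([0.732, 0.364, 0.034]), 0.66), (array([0.324, 0.368, 0.043]), 0.5)]
the job is handed in; nothing more can be done
None
```

I turned the stand to its stop facing the housing, hung the door on both pins (contact felt at the seated height), backed the gripper clear and handed the job in at about 24 s; the hand-in gave no verdict, and I confirmed the hang by force and position, not by a final picture.

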